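# Swing the swivel vise to its 45-degree mark

### The arm

A 7-joint arm with a two-finger parallel gripper is mounted at the origin on the work surface. World frame = base frame: x ahead of the robot, y to its left, z up, the work surface at z = 0. Lengths are in mm, angles in rad, forces in N, time in s.
With the tool pointing down it reaches from about 425 to 800 mm from the base axis. Payload 8.3 kg.
Tool frame: the origin (TCP) lies midway between the tips of the shut fingers; the grasp point (between the pads) lies 19 mm behind it; z points along the fingers, y is the direction in which the jaws open and shut (so a half turn about z gives the same grasp; the last joint's range is limited). The gripper opens to 85 mm and grips with 20 to 120 N. Pads are 22 mm wide; open, the fingers measure 114 mm over their backs; the gripper's body (76 mm by 85 mm) begins 54 mm behind the grasp point. The pads swing forward as they close: fully open they stand 13 mm farther back than shut.
Start: joints at [1.173, 0.383, 0.016, 1.37, -0.006, 1.388, -0.046], TCP at [205.399, -590.266, 231.279] pointing down, gripper open.
Joint ranges: [-2.95, 2.95], [-0.25, 2.06], [-1.52, 1.56], [0.18, 2.33], [-1.44, 4.58], [0.02, 2.06], [-3.01, 3.01]. Speed limits (rad/s): [2.39, 2.39, 3.01, 3.01, 3.14, 3.14, 3.14].

### API

Orientations are given as a unit quaternion [x, y, z, w].
In Python, from bench import manip gives the robot as it stands. The module is installed in compiled form; this text tells all that it offers.
- The arm moves only by the tool drive_tool, never from a script. Its argument "series" is a list of rows, each a list of 5 numbers: the opening, from 0 (shut) to 1 (fully open), then the shift along the tool's x, y, z in m, then the turn about the tool's z in degrees. A call has 1 to 12 rows; each row is the pose to reach, as a shift and turn from the pose measured when the call began, along the tool's axes at that moment; what a row does not reach only later rows make up. A row lasts 1/12 s, in which the tool goes at most 41.7 mm and 7.16 degrees, less where a joint would pass 70% of its speed; a pose out of reach is approached as far as the arm can. A call with a gripper value outside its range is refused whole. The fingers move at their own pace and stop on an object; "force" is the grip in N (left out, the last holds). Time passes only in rows, so rows that repeat a pose let the fingers close. It gives the time, the measured TCP pose, the force and the opening at its end, in the units of the state.
- manip.state(): the state, without advancing time (a new reading comes with each control period).
- manip.get_image(name): name is "scene" or "side" or "wrist"; returns a dict with "pixels" (384x512x3 uint8, blue, green, red), "camera_matrix" (3x3 intrinsics, pixels), "k1" (the pictures are not rectified: a ray, as slopes to the right and down, at radius r is drawn at 1 + k1 r^2 times it, then the intrinsics apply), "xyz" and "attitude" of the camera in the world. Camera axes: x right, y up, looking along -z (the intrinsics and any distortion apply to the point x, -y, -z); pixel columns grow to the right and rows downward; lengths in mm; the calibration is good to about 2 mm. A picture is of the moment at which its call begins. There is no depth.
- manip.job_done(): hands the job in, once; it reports no verdict.
Trained networks look in a picture, given as the dict that the camera call returned (one of the last four; its "shot" number tells which), for a name from the list of things; names that differ only in an ending like _2 or _b are one class to them, and where a whole thing is asked for, a point or a joint stands for the part that bears it (a point fixed in the world has none). Each returns a list of dicts, best first, with "confidence" (0 to 1); they miss things now and then, are a little off and sometimes report something else, mostly with a low value. They report only what shows in the picture. A call takes as long as a camera call.
- manip.spot_in(picture, label): "location" ([x, y, z] in mm, in world coordinates, good to about 4 mm: the middle of the surface that is visible of it).
- manip.outline_of(picture, label): "region" (384x512 bool, what is visible of it).
- manip.mark_of(picture, label): "location" ([x, y, z] in mm, in world coordinates, good to about 4 mm: a listed point, or the origin of a listed thing).
The state is a dict: "time_s": time; "joint_pos": joint angles; "dq": joint speeds; "tau": joint torques, N m; "tool_pos": TCP position; "tool_rot": TCP orientation; "contact_force": force on the tool from outside, world axes, zero at the start; "ft_torque": the same for the moment, N m; "gripper_width": finger opening in mm.
Only numpy, scipy, OpenCV 4.12 (cv2) and the standard library are available. Lean on these libraries where they do the work, as an engineer would, in place of code of your own. Each camera call takes 0.05 s, during which the arm holds its last target.

### The job

The heat sink held in the swivel vise has to be turned so its transistors can be worked on: slacken the swivel clamp knob until it lets go, swing the vise anticlockwise (seen from above) until its pointer stands on the 45-degree mark of the scale, and tighten the knob fully again so that the vise is locked there. Do not force the vise round while it is clamped, and leave the other things on the bench where they are.

Things in the scene. Friction and masses are not known exactly. Their poses are not given: they have to be found in the camera images.
- vise_base: Fixed round grey base of a bench vise, 208 mm across, 22 mm high. Origin on the bench on the vertical swivel axis. The clamp ear with the knob lies at its +y; the scale is on its top face at -y: black lines on a bright ring every 15 degrees to 60 either way, no figures, the 0 line exactly at -y, long wide lines at 0 and 45 either way. Bolted lugs 14 mm high reach 127 mm along +x and -x.
- vise_head (a joint): Swing angle of the vise on its base (rad), positive anticlockwise seen from above; 0 = pointer on the 0 line, 0.785 = pointer on the wanted 45-degree mark; stops at -1.05 and 1.05. Unclamped it has about 0.2 N m of friction (3 N at the anvil) and stays where it is left; clamped it takes about 1.5 N m to force it.
- anvil (a point): Centre of the vise's anvil: a level block 50 mm long (its x, outward), 30 mm wide, 26 mm high, behind the fixed jaw, opposite the screw; good to grip or push for swinging. 75 mm from the swivel axis, 64 mm over the bench (turntable top 34 mm). Turns with the vise. Inward of it (25 mm to the jaw's face) stand the jaws, 76 mm wide, 92 mm high, and the heat sink, 100 mm high.
- pointer (a point): Tip of the black pointer of the turntable, 82 mm from the swivel axis, 29 mm over the bench, at -y of the vise. Its frame turns with the vise.
- mark45 (a point): Point on the scale 82 mm from the swivel axis, at the inner end of the wanted 45-degree mark: the long wide line three lines anticlockwise of the 0 line. The pointer's tip must come over it. Frame of the base.
- knob_grip (a point): Centre of the grip bar of the cast aluminium clamp knob: a flat upright wing 72 mm long (its x), 16 mm thick (its y), 26 mm high, centred 75 mm over the bench on the vertical knob axis, 122 mm from the swivel axis towards +y of the base. Below it is a flange 26 mm across and a steel clamp strap, top 46 mm over the bench; beside it 50 mm are free.
- clamp_knob (a joint): Angle of the clamp knob (rad), growing anticlockwise seen from above, as it is loosened: 0 = fully tight (stop), where the bar lies along the x of the base; the strap's hold fades as it is loosened and is gone at about 1.2; 1.6 = fully loose (stop). Needs up to 0.2 N m and stays where it is left; the knob rises 3 mm per rad.
- screwdriver: Bystander: screwdriver with a grey handle, 200 mm long, lying beside the vise. Origin under its middle.
- wrench: Bystander: steel wrench, 170 mm long, lying on the robot's side of the vise.
- spare_sink: Bystander: loose finned aluminium heat sink, 50 x 100 mm, 28 mm high, lying beside the clamp ear, behind it. Origin under its middle.
- multimeter: Bystander: hand-held multimeter lying on its back, 91 x 181 mm, 43 mm high, to the left.
- parts_tray: Bystander: open grey tray with one divider, 130 x 180 mm, 40 mm high, to the right.

How it is judged:
By the outcome, as a careful person would: the job done as asked, in the order asked, and still so for the second after the job is handed in, with the robot touching nothing.
It also fails if it takes over 72 s, if anything falls off the work surface, if the arm or the gripper's body presses on something with over 40 N, if the wrist force passes 120 N, or if a joint passes its speed limit or range.

## Working session

There is one attempt and no reset: what is moved stays moved. The work goes in short steps, Python scripts to look and compute and a tool call to move; the robot and the scene stay as the last step left them, time stands still between calls to the robot, and variables do not carry over. Pictures are saved under pics/ and viewed, and the job is handed in when it is done.

Besides the shell and the picture viewer there is one more tool, called in YAML: its name, and indented under it one key for each argument. drive_tool: Moves the arm, as the interface text tells. Its arguments: {"type":"object","properties":{"series":{"type":"array"},"force":{"type":"number"}},"required":["series"]}

```bash
mkdir -p pics; cat > h.py <<'E'
import numpy as np, cv2
from bench import manip
from scipy.spatial.transform import Rotation as R
def rot(a):
    a=np.array(a,float)
    return a if a.shape==(3,3) else R.from_quat(a).as_matrix()
def proj(d,p):
    c=rot(d["attitude"]).T@(np.array(p,float)-np.array(d["xyz"]))
    u=np.array([c[0],-c[1]])/-c[2]; u=u*(1+d["k1"]*(u@u))
    return (np.array(d["camera_matrix"])@np.r_[u,1])[:2]
def ray(d,px):
    K=np.array(d["camera_matrix"]); q=np.linalg.inv(K)@np.r_[px,1]; q=q[:2]; u=q.copy()
    for _ in range(30): u=q/(1+d["k1"]*(u@u))
    return np.array(d["xyz"],float), rot(d["attitude"])@np.array([u[0],-u[1],-1])
def atz(d,px,z):
    o,v=ray(d,px); return o+v*(z-o[2])/v[2]
def save(d,n,crop=None,s=1):
    im=np.array(d["pixels"]); 
    if crop: im=im[crop[1]:crop[3],crop[0]:crop[2]]
    cv2.imwrite("pics/"+n,cv2.resize(im,None,fx=s,fy=s,interpolation=cv2.INTER_CUBIC))
def tri(A,B):
    (o1,v1),(o2,v2)=A,B
    M=np.c_[v1,-v2]; t=np.linalg.lstsq(M,o2-o1,rcond=None)[0]
    a=o1+v1*t[0];b=o2+v2*t[1]; return (a+b)/2,np.linalg.norm(a-b)
E
python3 - <<'E'
from h import *
np.set_printoptions(precision=1,suppress=True)
s=manip.state();print(s)
for n in ["scene","side","wrist"]:
    d=manip.get_image(n);save(d,n+"0.png",s=1.5);print(n,d["xyz"],d["k1"],d["camera_matrix"],d["attitude"])
    for l in ["vise_base","anvil","pointer","mark45","knob_grip","screwdriver","wrench","spare_sink","multimeter","parts_tray"]:
        r=manip.mark_of(d,l)
        print(n,l,[(np.array(x["location"]),round(x["confidence"],2)) for x in r[:2]])
E
```

```text
{'time_s': 0.0, 'joint_pos': array([ 1.2,  0.4,  0. ,  1.4, -0. ,  1.4, -0. ]), 'dq': array([-0., -0.,  0., -0.,  0.,  0.,  0.]), 'tau': array([ -0. , -62.8,   0.8, -37.2,   0. ,   0. ,  -0. ]), 'tool_pos': array([ 205.2, -589.8,  230.3]), 'tool_rot': array([ 1. ,  0.2, -0. , -0. ]), 'contact_force': array([ 0.4, -0.8, -0.6]), 'ft_torque': array([-0.,  0., -0.]), 'gripper_width': 85.63617898694316}
scene [1210.4  848.8  755.7] -0.11929497326419354 [[426.6   0.  256.3]
 [  0.  426.6 187.5]
 [  0.    0.    1. ]] [0.2 0.5 0.8 0.3]
scene vise_base [(array([525.7,  61.5,   1.4]), 0.93)]
scene anvil []
scene pointer [(array([ 565. , -480.5,    2.6]), 0.47), (array([ 488.8, -101.9,    0.7]), 0.18)]
scene mark45 [(array([585.4,  -3.4,  20.1]), 0.71)]
scene knob_grip [(array([545.3, 184. ,  71.8]), 0.55)]
scene screwdriver [(array([ 487.2, -101.5,    1.7]), 0.82)]
scene wrench [(array([360.8,  85.5,   1.1]), 0.6)]
scene spare_sink [(array([660.2, 216.1,  -2.8]), 0.55)]
scene multimeter [(array([537.8, 459. ,  -0.2]), 0.71)]
scene parts_tray [(array([ 567.7, -481. ,    4.3]), 0.56)]
side [205.
[... 356 characters left out ...]
3, 177.9,  77.6]), 0.85), (array([366.4,  86.2,   1.5]), 0.62)]
side screwdriver [(array([ 489.5, -106.2,   -0.8]), 0.78), (array([518.3, -22.5,  28.1]), 0.7)]
side wrench [(array([367.2,  84.4,   0.7]), 0.67)]
side spare_sink []
side multimeter [(array([542.3, 463.2,  -1.2]), 0.87), (array([668.3, 218.9,  -0.7]), 0.17)]
side parts_tray [(array([ 571.5, -480.1,    0.4]), 0.81)]
wrist [ 278.6 -565.4  374.1] -0.029931876703460352 [[339.9   0.  253.4]
 [  0.  339.9 199.2]
 [  0.    0.    1. ]] [-0.1  0.1 -0.6  0.8]
wrist vise_base []
wrist anvil []
wrist pointer []
wrist mark45 []
wrist knob_grip []
wrist screwdriver []
wrist wrench []
wrist spare_sink []
wrist multimeter []
wrist parts_tray []
```

View pics/scene0.png

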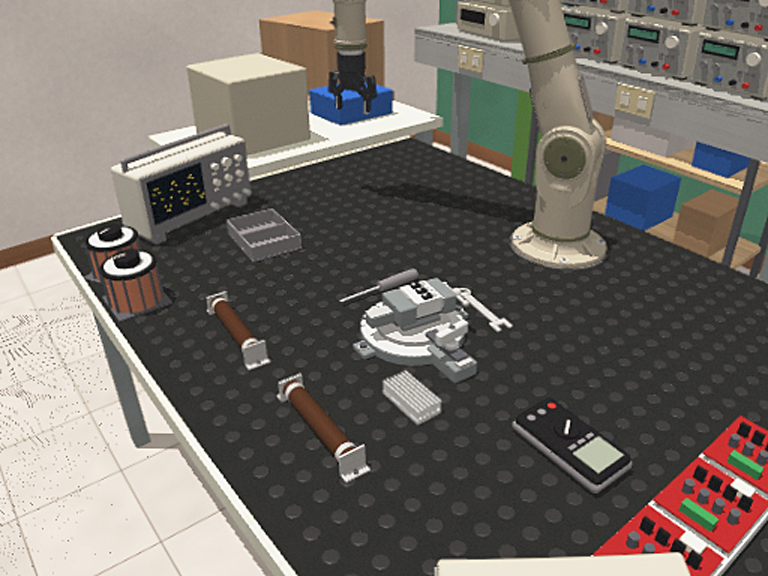

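View pics/side0.png

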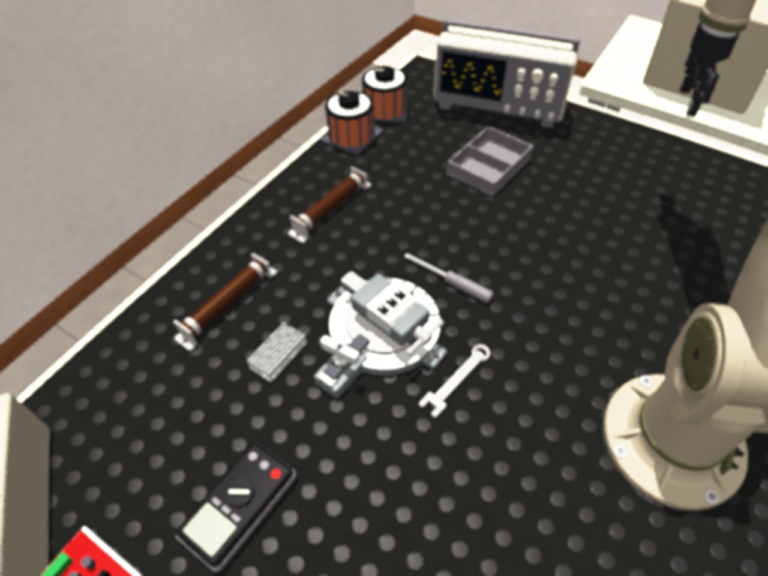

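```bash
python3 - <<'E'
from h import *
np.set_printoptions(precision=3,suppress=True)
d=manip.get_image("side");save(d,"side1.png",(200,160,320,270),6)
d2=manip.get_image("scene");save(d2,"scene1.png",(220,170,350,270),6)
s=manip.state();print(rot(s["tool_rot"]),s["joint_pos"])
w=manip.get_image("wrist");print(rot(w["attitude"]));T=rot(s["tool_rot"]).T;print(T@(np.array(w["xyz"])-s["tool_pos"]),T@rot(w["attitude"]))
E
```

```text
[[ 0.944  0.329  0.   ]
 [ 0.329 -0.944  0.   ]
 [ 0.    -0.    -1.   ]] [ 1.173  0.383  0.016  1.37  -0.006  1.388 -0.046]
[[ 0.33   0.899  0.288]
 [-0.944  0.315  0.1  ]
 [-0.001 -0.304  0.953]]
[  77.315    0.608 -142.864] [[ 0.002  0.953  0.305]
 [ 1.    -0.002  0.   ]
 [ 0.001  0.305 -0.953]]
```

View pics/side1.png

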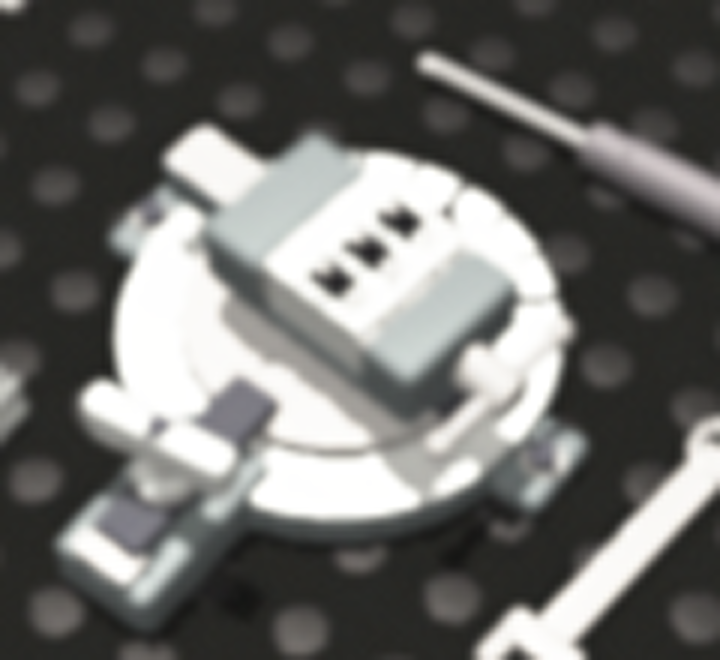

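View pics/scene1.png

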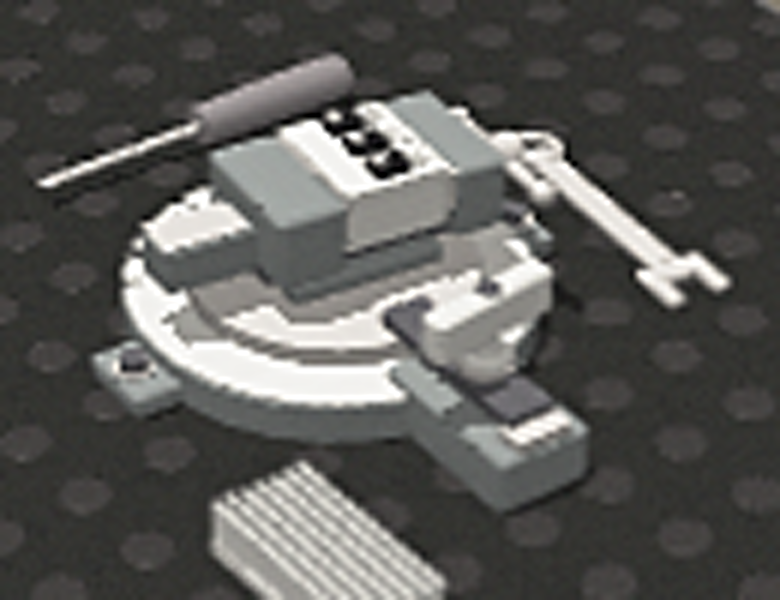

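drive_tool:
  series:
    - [1,0.559,-0.525,-0.03,24]
    - [1,0.559,-0.525,-0.03,24]
    - [1,0.559,-0.525,-0.03,24]
    - [1,0.559,-0.525,-0.03,24]
    - [1,0.559,-0.525,-0.03,24]
    - [1,0.559,-0.525,-0.03,24]
    - [1,0.559,-0.525,-0.03,24]
    - [1,0.559,-0.525,-0.03,24]
    - [1,0.559,-0.525,-0.03,24]
    - [1,0.559,-0.525,-0.03,24]
    - [1,0.559,-0.525,-0.03,24]
    - [1,0.559,-0.525,-0.03,24]

```text
time_s: 2.8
tool_pos: [436.7, -147.1, 251.4]
tool_rot: [0.999, -0.042, 0.001, 0.0]
contact_force: [1.6, 0.2, -0.2]
gripper_width: 85.5
```

drive_tool:
  series:
    - [1,0.103,-0.246,-0.01,0]
    - [1,0.103,-0.246,-0.01,0]
    - [1,0.103,-0.246,-0.01,0]
    - [1,0.103,-0.246,-0.01,0]
    - [1,0.103,-0.246,-0.01,0]
    - [1,0.103,-0.246,-0.01,0]
    - [1,0.103,-0.246,-0.01,0]
    - [1,0.103,-0.246,-0.01,0]
    - [1,0.103,-0.246,-0.01,0]

```text
time_s: 3.55
tool_pos: [560.0, 90.8, 261.0]
tool_rot: [0.999, -0.041, 0.0, -0.0]
contact_force: [0.3, -1.1, 0.4]
gripper_width: 85.2
```

```bash
cat > look.py <<'E'
import sys
from h import *
np.set_printoptions(precision=1,suppress=True)
n=sys.argv[1]
s=manip.state();print(s["tool_pos"],s["tool_rot"],s["joint_pos"],s["contact_force"])
d=manip.get_image("wrist");save(d,n+".png",s=1.5)
import pickle;pickle.dump({k:d[k] for k in d},open(n+".pkl","wb"))
for l in ["vise_base","anvil","pointer","mark45","knob_grip"]:
    print(l,[(np.array(x["location"]),round(x["confidence"],2),proj(d,x["location"])) for x in manip.mark_of(d,l)[:2]])
E
python3 look.py w1
```

```text
[560.   90.8 261. ] [ 1. -0.  0. -0.] [ 0.2  0.3 -0.5  1.5  0.1  1.4 -2. ] [ 0.3 -1.1  0.4]
vise_base [(array([527.9,  57. ,  -0.1]), 0.69, array([282.3, 182. ]))]
anvil [(array([608.3,  42. ,  59.3]), 0.82, array([297.8, 117.9])), (array([514.3, -25. ,  33.7]), 0.54, array([356.9, 195.6]))]
pointer [(array([516.7, -24.1,  36.2]), 0.95, array([356.8, 194.3])), (array([579.8,  -2.5,  25.1]), 0.67, array([335.1, 138.6]))]
mark45 [(array([580.3,  -2.3,  22.9]), 0.68, array([334.5, 137.9]))]
knob_grip [(array([541.8, 184.2,  72.6]), 0.79, array([163. , 196.6]))]
```

View pics/w1.png

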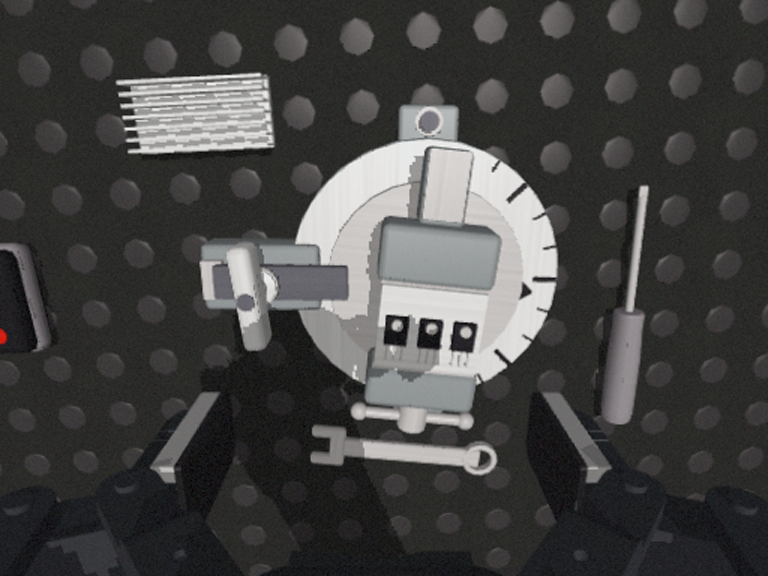

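```bash
python3 - <<'E'
from h import *
import pickle
d=pickle.load(open("w1.pkl","rb"))
save(d,"w1k.png",(125,145,235,245),6); save(d,"w1s.png",(270,80,390,270),3.1)
E
```

```text
(no output)
```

View pics/w1k.png

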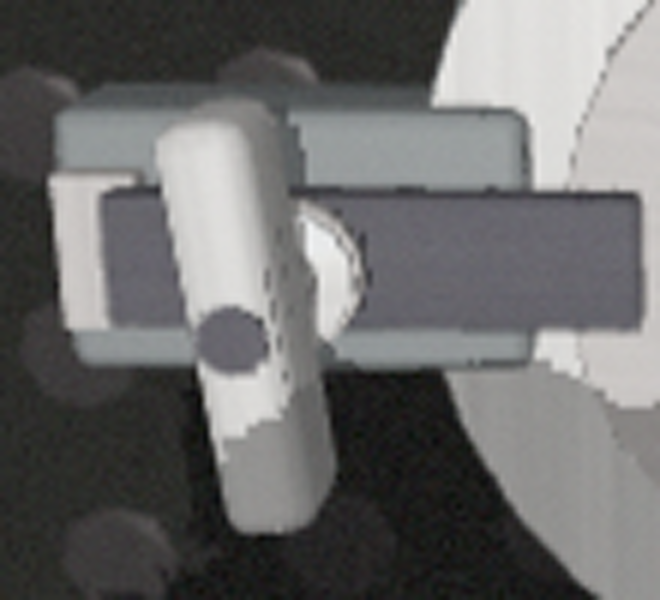

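View pics/w1s.png

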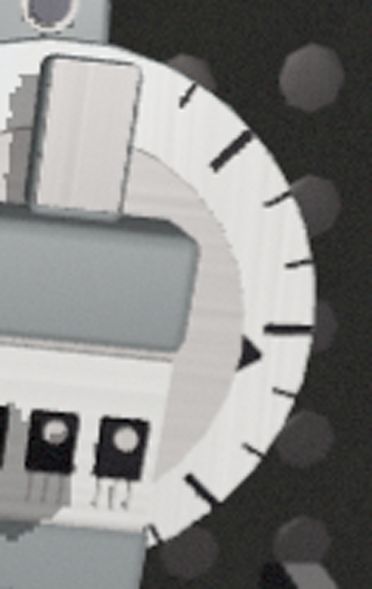

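```bash
python3 - <<'E'
from h import *
import pickle
np.set_printoptions(precision=1,suppress=True)
d=pickle.load(open("w1.pkl","rb"))
k=lambda p:(p[0]/6+125-.5,p[1]/6+145-.5)
f=lambda p:(p[0]/3.1+270-.5,p[1]/3.1+80-.5)
for z in (85,88): print("bar",z,atz(d,k((200,128)),z),atz(d,k((263,528)),z),"L",atz(d,k((160,160)),z),atz(d,k((225,510)),z),"axis",atz(d,k((232,340)),z))
m0a,m0b=[atz(d,f(p),22) for p in((264,327),(312,330))]
m45a,m45b=[atz(d,f(p),22) for p in((214,167),(252,135))]
n45a,n45b=[atz(d,f(p),22) for p in((188,478),(217,503))]
pt=atz(d,f((262,353)),29)
print(m0a,m0b,m45a,m45b,n45a,n45b,"pt",pt)
# circle centre from inner ends+outer ends (inner r=82 for long)
A=np.array([m0a,m45a,n45a])[:,:2]
from scipy.optimize import least_squares
r=least_squares(lambda v:np.r_[[np.hypot(*(a-v[:2]))-82 for a in A], [ (10*np.sin(np.arctan2(*(a-v[:2])[::-1])-(v[2]+t))) for a,t in zip(A,(-np.pi/2,-np.pi/4,-3*np.pi/4))]],[528,60,0])
c=r.x;print("c",c[:2],"yaw",np.degrees(c[2]),r.fun)
an=lambda p:np.degrees(np.arctan2(*(p[:2]-c[:2])[::-1]))
print([an(p) for p in (m0a,m0b,m45a,m45b,n45a,n45b,pt)],np.hypot(*(pt[:2]-c[:2])))
for l in(0,):
  yaw=c[2];print("knob exp",c[:2]+122*np.array([-np.sin(yaw),np.cos(yaw)]))
E
```

```text
bar 85 [576.4 180.5  85. ] [507.  181.2  85. ] L [571.7 187.8  85. ] [510.8 187.1  85. ] axis [540.7 181.   85. ]
bar 88 [576.9 179.6  88. ] [508.3 180.3  88. ] L [572.3 186.8  88. ] [512.  186.1  88. ] axis [541.6 180.1  88. ]
[523.6 -25.6  22. ] [521.  -43.8  22. ] [584.8  -7.1  22. ] [595.1 -20.7  22. ] [464.1   3.6  22. ] [452.3  -7.8  22. ] pt [515.7 -23.   29. ]
c [529.5  54.8] yaw -4.7685384900925545 [-1.4  1.   1.   0.1  0.3 -0.4]
[np.float64(-94.16911303820423), np.float64(-94.90962078852375), np.float64(-48.19079210229314), np.float64(-48.99909275254879), np.float64(-141.94696791619748), np.float64(-140.93613075530908), np.float64(-100.05383326590413)] 79.00524980636042
knob exp [539.6 176.4]
```

drive_tool:
  series:
    - [1,-0.0258,-0.0874,0.081,-4.7]
    - [1,-0.0258,-0.0874,0.081,-4.7]
    - [1,-0.0258,-0.0874,0.081,-4.7]
    - [1,-0.0258,-0.0874,0.081,-4.7]
    - [1,-0.0258,-0.0874,0.081,-4.7]

```text
time_s: 4.27
tool_pos: [540.3, 178.0, 179.1]
tool_rot: [1.0, -0.001, -0.001, 0.001]
contact_force: [-0.1, 0.1, -0.3]
gripper_width: 85.2
```

```bash
python3 look.py w2
```

```text
[540.3 178.  179.1] [ 1. -0. -0.  0.] [ 0.1  0.4 -0.6  1.6  0.2  1.3 -2.1] [-0.1  0.1 -0.3]
vise_base [(array([528.3,  56.9,  -0.5]), 0.95, array([374.8, 185.8]))]
anvil [(array([604.2,  41.7,  58.4]), 0.88, array([431.7, 110.3]))]
pointer [(array([516.3, -25.3,  33.8]), 0.79, array([475.3, 208.7]))]
mark45 [(array([581.9,  -0.9,  26. ]), 0.61, array([457.2, 134.8]))]
knob_grip [(array([541.6, 181. ,  72. ]), 0.7, array([248.2, 194.3]))]
```

View pics/w2.png

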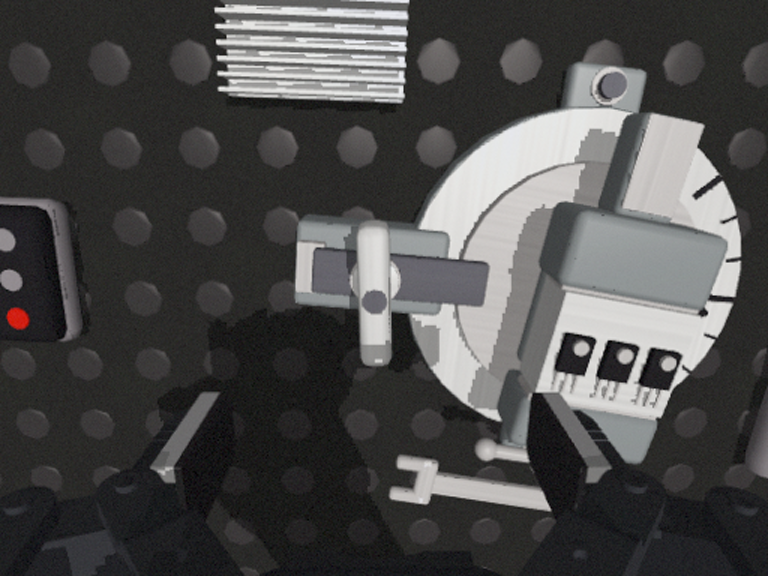

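```bash
python3 - <<'E'
from h import *
import pickle
np.set_printoptions(precision=1,suppress=True)
d=pickle.load(open("w1.pkl","rb"));e=pickle.load(open("w2.pkl","rb"))
print(tri(ray(d,(163.2,201.2)),ray(e,(249.3,200.2))))
print([atz(e,p,88) for p in((248.8,147.5),(249.8,243),(249.3,200.2))])
print([atz(e,p,88) for p in((238.8,160),(259.3,160),(240.5,235),(260,235))])
save(e,"w2k.png",(190,135,310,255),5)
E
```

```text
(array([541.9, 180. ,  88.3]), np.float64(0.4623975665024422))
[array([580.3, 180.2,  88. ]), array([508.1, 179.7,  88. ]), array([542.1, 180. ,  88. ])]
[array([571.5, 187.2,  88. ]), array([571.5, 172.9,  88. ]), array([514.7, 186.6,  88. ]), array([514.7, 172. ,  88. ])]
```

View pics/w2k.png

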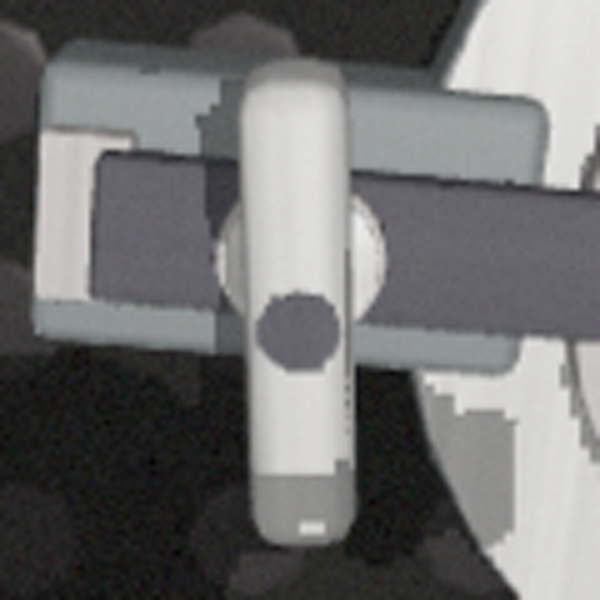

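drive_tool:
  series:
    - [1,0.002,-0.002,0.04,0]
    - [1,0.002,-0.002,0.08,0]
    - [1,0.002,-0.002,0.1,0]
    - [1,0.002,-0.002,0.116,0]
    - [1,0.002,-0.002,0.116,0]
    - [1,0.002,-0.002,0.116,0]

```text
time_s: 5.07
tool_pos: [545.4, 177.0, 65.5]
tool_rot: [1.0, -0.004, 0.001, 0.001]
contact_force: [1.1, 0.6, 1.5]
gripper_width: 85.2
```

drive_tool:
  series:
    - [0,0,0,0,0]
    - [0,0,0,0,0]
    - [0,0,0,0,0]
    - [0,0,0,0,0]
    - [0,0,0,0,0]
    - [0,0,0,0,0]
    - [0,0,0,0,0]
    - [0,0,0,0,0]
  force: 50

```text
time_s: 5.73
tool_pos: [545.9, 180.9, 66.9]
tool_rot: [1.0, -0.002, 0.003, -0.002]
contact_force: [1.4, 10.0, 1.0]
gripper_width: 14.6
```

drive_tool:
  series:
    - [0,0,-0.0004,-0.0003,-6]
    - [0,-0.0001,-0.0007,-0.0006,-12]
    - [0,-0.0002,-0.0011,-0.0009,-18]
    - [0,-0.0003,-0.0014,-0.0013,-24]
    - [0,-0.0005,-0.0018,-0.0016,-30]
    - [0,-0.0007,-0.0021,-0.0019,-36]
    - [0,-0.0009,-0.0023,-0.0022,-42]
    - [0,-0.0012,-0.0026,-0.0025,-48]
    - [0,-0.0014,-0.0028,-0.0028,-54]
    - [0,-0.0018,-0.003,-0.0031,-60]

```text
time_s: 6.57
tool_pos: [544.2, 183.8, 69.9]
tool_rot: [0.866, 0.5, 0.003, 0.0]
contact_force: [0.7, 0.5, -3.3]
gripper_width: 14.8
```

```bash
python3 - <<'E'
from h import *
np.set_printoptions(precision=2,suppress=True)
s=manip.state();t=rot(s["tool_rot"]);print(s["tool_pos"],np.degrees(np.arctan2(t[1,0],t[0,0])),s["contact_force"],s["ft_torque"],s["joint_pos"],s["gripper_width"])
E
```

```text
[544.2  183.82  69.92] 60.02290228531222 [ 0.68  0.48 -3.29] [ 0.16 -0.2  -0.12] [ 0.21  0.52 -0.77  1.69  0.4   1.09 -1.21] 14.750849306145328
```

drive_tool:
  series:
    - [0,-0.0001,-0.0004,-0.0003,-6]
    - [0,-0.0001,-0.0007,-0.0006,-12]
    - [0,-0.0002,-0.001,-0.0009,-18]
    - [0,-0.0003,-0.0013,-0.0012,-23]
    - [0,-0.0003,-0.0013,-0.0012,-23]

```text
time_s: 6.98
tool_pos: [542.9, 184.2, 71.1]
tool_rot: [0.748, 0.664, 0.003, 0.0]
contact_force: [0.7, -0.1, -0.3]
gripper_width: 15.2
```

```bash
python3 - <<'E'
from h import *
np.set_printoptions(precision=2,suppress=True)
s=manip.state();t=rot(s["tool_rot"]);print(s["tool_pos"],np.degrees(np.arctan2(t[1,0],t[0,0])),s["contact_force"],s["ft_torque"],s["joint_pos"],s["gripper_width"])
E
```

```text
[542.85 184.24  71.12] 83.24887592136933 [ 0.7  -0.15 -0.25] [0.13 0.1  0.12] [ 0.26  0.55 -0.85  1.69  0.46  1.11 -0.84] 15.156673640704492
```

drive_tool:
  series:
    - [1,0,0,0,0]
    - [1,0,0,0,0]
    - [1,0,0,0,0]
    - [1,0,0,0,0]
    - [1,0,0,0,0]
    - [1,0,0,0,0]
    - [1,0,0,-0.03,0]
    - [1,0,0,-0.06,0]
    - [1,0,0,-0.09,0]
    - [1,0,0,-0.12,0]
    - [1,0,0,-0.12,0]

```text
time_s: 7.9
tool_pos: [544.6, 185.7, 197.5]
tool_rot: [0.748, 0.664, 0.007, 0.002]
contact_force: [0.4, 0.2, 0.3]
gripper_width: 85.3
```

drive_tool:
  series:
    - [1,-0.02,0.01,0,7]
    - [1,-0.05,0.025,0,14]
    - [1,-0.08,0.04,0,21]
    - [1,-0.1,0.055,0,28]
    - [1,-0.12,0.065,0,35]
    - [1,-0.131,0.073,0,42]
    - [1,-0.131,0.073,0,49]
    - [1,-0.131,0.073,0,56]
    - [1,-0.131,0.073,0,63]
    - [1,-0.131,0.073,0,70]
    - [1,-0.131,0.073,0,77]
    - [1,-0.131,0.073,0,84]

```text
time_s: 8.9
tool_pos: [601.6, 47.2, 197.2]
tool_rot: [1.0, -0.01, 0.007, -0.003]
contact_force: [0.5, 0.7, -0.5]
gripper_width: 85.1
```

drive_tool:
  series:
    - [1,0,0,0,7]
    - [1,0,0,0,9]
    - [1,0,0,0,9]

```text
time_s: 9.15
tool_pos: [601.5, 47.3, 197.0]
tool_rot: [0.996, -0.089, 0.006, -0.004]
contact_force: [0.2, -0.4, 0.4]
gripper_width: 85.6
```

```bash
python3 look.py w3
```

```text
[601.5  47.3 197. ] [ 1.  -0.1  0.  -0. ] [ 0.3  0.4 -0.6  1.5  0.2  1.3 -2. ] [ 0.2 -0.4  0.4]
vise_base [(array([532. ,  57.1,   1.1]), 0.6, array([256.5, 236.2]))]
anvil [(array([603.5,  42.8,  59.2]), 0.92, array([258.5, 184.5]))]
pointer [(array([517.8, -21.9,  35.2]), 0.59, array([337.9, 250.3]))]
mark45 [(array([578.9,  -4.2,  21.5]), 0.71, array([310.1, 190.7]))]
knob_grip [(array([545.4, 185.1,  78.2]), 0.58, array([110.9, 279.9]))]
```

View pics/w3.png

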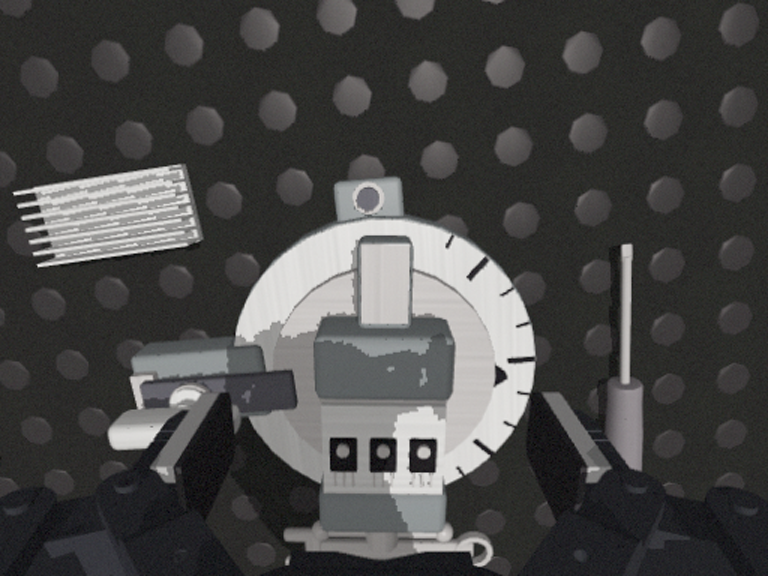

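```bash
python3 - <<'E'
from h import *
import pickle
np.set_printoptions(precision=1,suppress=True)
d=pickle.load(open("w2.pkl","rb"));e=pickle.load(open("w3.pkl","rb"));g=pickle.load(open("w1.pkl","rb"))
P3=np.array([(360,240),(411,240),(358,325),(411,325)])/1.5-.3
P1=np.array([(428,149),(473,152),(420,220),(462,224)])/1.5-.3
for a,b in zip(P1,P3): print(tri(ray(g,a),ray(e,b)),atz(e,b,77))
print(np.mean([atz(e,b,77) for b in P3],0),np.mean([atz(g,b,77) for b in P1],0))
E
```

```text
(array([627.6,  54.2,  62.4]), np.float64(0.6820574283488854)) [630.4  53.2  77. ]
(array([623.8,  26.5,  68.7]), np.float64(0.9306810213541781)) [625.8  26.9  77. ]
(array([584.7,  62.8,  78.8]), np.float64(0.22977086888938103)) [584.2  63.1  77. ]
(array([578.8,  35. ,  74.7]), np.float64(1.3667620843716055)) [579.2  34.4  77. ]
[604.9  44.4  77. ] [603.9  45.3  77. ]
```

drive_tool:
  series:
    - [1,0.006,0.0023,0.04,0]
    - [1,0.006,0.0023,0.08,0]
    - [1,0.006,0.0023,0.11,0]
    - [1,0.006,0.0023,0.13,0]
    - [1,0.006,0.0023,0.147,0]
    - [1,0.006,0.0023,0.147,0]
    - [1,0.006,0.0023,0.147,0]

```text
time_s: 10.03
tool_pos: [608.5, 44.6, 49.6]
tool_rot: [0.996, -0.087, 0.005, -0.004]
contact_force: [0.3, 0.0, -0.0]
gripper_width: 85.5
```

```bash
python3 look.py w4
```

```text
[608.5  44.6  49.6] [ 1.  -0.1  0.  -0. ] [ 0.3  0.5 -0.5  1.6  0.3  1.  -2.1] [ 0.3  0.  -0. ]
vise_base [(array([529. ,  55.5,   0. ]), 0.77, array([257.1, 334.6]))]
anvil [(array([605.8,  44.5,  60.7]), 0.95, array([252.5, 281.1]))]
pointer []
mark45 [(array([578.2,  -0.6,  26.5]), 0.82, array([341.9, 279.9]))]
knob_grip []
```

View pics/w4.png

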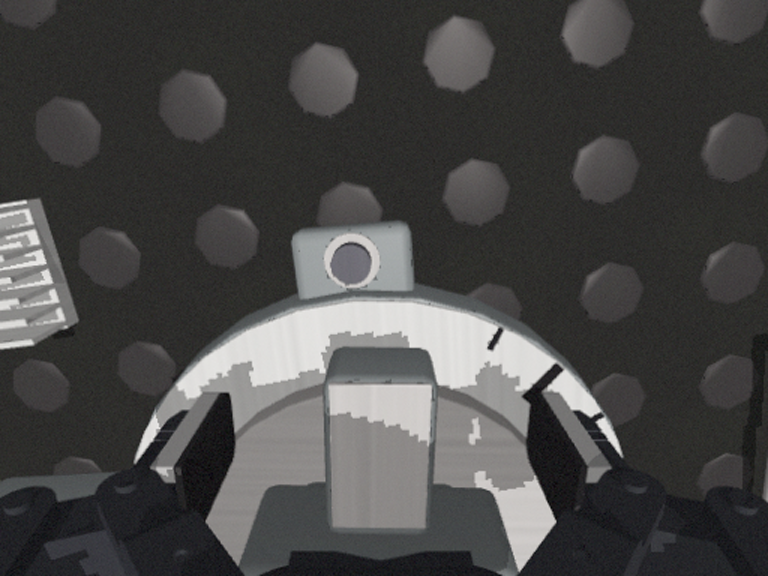

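drive_tool:
  series:
    - [0,0,0,0,0]
    - [0,0,0,0,0]
    - [0,0,0,0,0]
    - [0,0,0,0,0]
    - [0,0,0,0,0]
    - [0,0,0,0,0]
    - [0,0,0,0,0]
  force: 40

```text
time_s: 10.92
tool_pos: [609.9, 44.8, 51.8]
tool_rot: [0.996, -0.088, 0.008, -0.004]
contact_force: [-0.9, 0.1, 2.7]
gripper_width: 29.7
```

```bash
cat > st.py <<'E'
from h import *
np.set_printoptions(precision=2,suppress=True)
s=manip.state();t=rot(s["tool_rot"]);c=np.array([530,57.3]);r=s["tool_pos"][:2]-c
print(s["time_s"],s["tool_pos"],"yaw",np.degrees(np.arctan2(t[1,0],t[0,0])),s["contact_force"],s["ft_torque"],s["joint_pos"],s["gripper_width"],"r,ang",np.hypot(*r),np.degrees(np.arctan2(r[1],r[0])))
E
python3 st.py
```

```text
10.9167 [609.9   44.8   51.81] yaw -10.062245992430148 [-0.9  0.1  2.7] [-0.27  0.42 -0.22] [ 0.27  0.55 -0.53  1.62  0.3   1.04 -2.09] 29.673325266746808 r,ang 80.87165506119825 -8.888049964432172
```

drive_tool:
  series:
    - [0,-0.0003,-0.007,0,-5]
    - [0,-0.0012,-0.014,0,-10]
    - [0,-0.0028,-0.0208,0,-15]
    - [0,-0.005,-0.0275,0,-20]
    - [0,-0.0077,-0.034,0,-25]
    - [0,-0.011,-0.0402,0,-30]
    - [0,-0.0148,-0.0461,0,-35]
    - [0,-0.0192,-0.0517,0,-40]
    - [0,-0.0192,-0.0517,0,-40]

```text
time_s: 11.67
tool_pos: [600.2, 100.0, 51.9]
tool_rot: [0.965, 0.261, 0.009, -0.001]
contact_force: [6.7, -3.3, -5.4]
gripper_width: 29.1
```

```bash
python3 st.py; python3 look.py w5; python3 - <<'E'
from h import *
np.set_printoptions(precision=1,suppress=True)
for n in("side","scene"):
    d=manip.get_image(n); 
    if n=="side": save(d,"s5.png",(200,160,320,270),6)
    for l in("pointer","mark45","anvil","vise_base"): print(n,l,[(np.array(x["location"]),round(x["confidence"],2)) for x in manip.mark_of(d,l)[:2]])
E
```

```text
11.6667 [600.19 100.03  51.85] yaw 30.299901013345348 [ 6.65 -3.33 -5.36] [-0.19 -1.24  0.72] [ 0.29  0.58 -0.68  1.63  0.41  1.06 -1.55] 29.141254629521423 r,ang 82.1696281750177 31.33169958063286
[600.2 100.   51.9] [ 1.   0.3  0.  -0. ] [ 0.3  0.6 -0.7  1.6  0.4  1.1 -1.6] [ 6.7 -3.3 -5.4]
vise_base [(array([528. ,  55.6,  -3.9]), 0.72, array([255. , 334.8]))]
anvil [(array([596.3,  96.2,  60.4]), 0.86, array([255.2, 282.5]))]
pointer []
mark45 []
knob_grip [(array([545.4, 181.8,  77.9]), 0.82, array([ 11.6, 305.1]))]
side pointer []
side mark45 [(array([582.7,  -6.8,  26.8]), 0.69)]
side anvil [(array([598.1,  97.2,  65.6]), 0.87)]
side vise_base [(array([528.9,  60.5,   1.3]), 0.56)]
scene pointer [(array([572.4, -12.3,  24.2]), 0.93)]
scene mark45 [(array([590.1,  -2.9,  21.7]), 0.83)]
scene anvil [(array([599.2,  92.9,  62.9]), 0.94)]
scene vise_base [(array([526.1,  59.5,   2. ]), 0.78)]
```

View pics/w5.png

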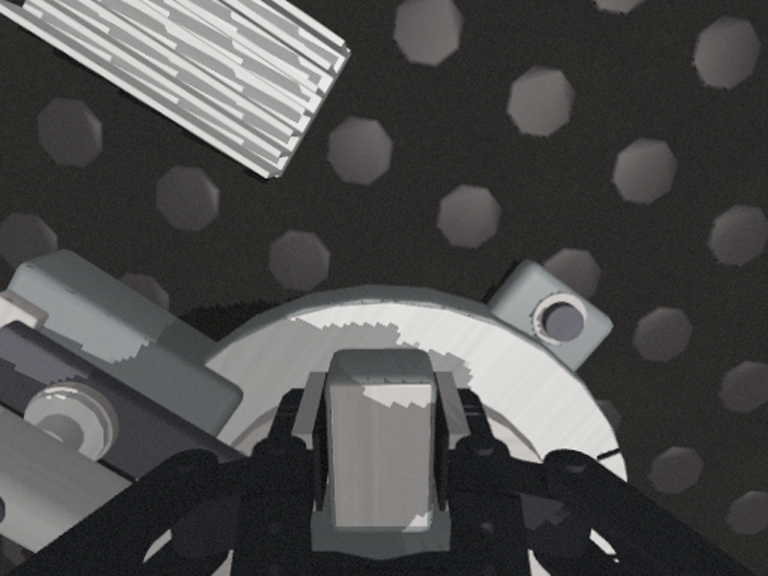

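View pics/s5.png

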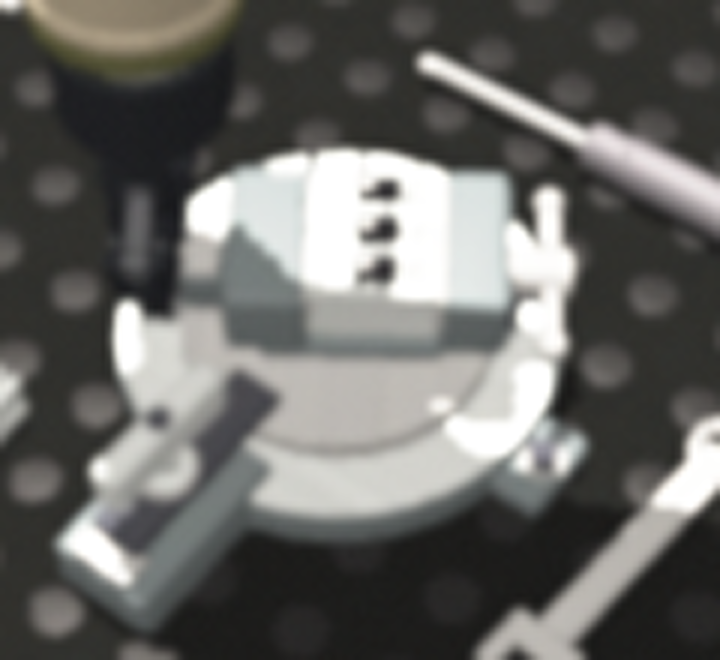

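drive_tool:
  series:
    - [0,-0.0001,-0.0042,0,-3]
    - [0,-0.0005,-0.0084,0,-6]
    - [0,-0.0008,-0.0112,0,-8]
    - [0,-0.0012,-0.014,0,-10]
    - [0,-0.0012,-0.014,0,-10]
    - [0,-0.0012,-0.014,0,-10]

```text
time_s: 12.97
tool_pos: [592.9, 110.4, 51.9]
tool_rot: [0.941, 0.339, 0.009, -0.0]
contact_force: [2.2, -0.4, 0.7]
gripper_width: 29.3
```

```bash
python3 st.py
```

```text
12.9667 [592.92 110.44  51.86] yaw 39.65972646380899 [ 2.25 -0.4   0.74] [0.57 0.18 0.31] [ 0.3   0.58 -0.72  1.64  0.43  1.06 -1.42] 29.303219889312555 r,ang 82.35774661392077 40.182380022477055
```

drive_tool:
  series:
    - [0.5,0,0,0,0]
    - [0.5,0,0,0,0]
    - [0.5,0,0,0,0]
    - [0.5,0,0,0,0]
    - [0.5,0,0,-0.03,0]
    - [0.5,0,0,-0.06,0]
    - [0.5,0,0,-0.1,0]
    - [0.5,0,0,-0.14,0]
    - [0.5,0,0,-0.17,0]
    - [0.5,0,0,-0.17,0]

```text
time_s: 13.8
tool_pos: [592.6, 110.8, 229.4]
tool_rot: [0.941, 0.339, 0.014, 0.001]
contact_force: [-0.2, 0.5, -0.2]
gripper_width: 42.9
```

```bash
python3 st.py;python3 look.py w6
```

```text
13.8 [592.59 110.77 229.41] yaw 39.65849718455659 [-0.24  0.5  -0.16] [ 0.04 -0.03  0.06] [ 0.34  0.42 -0.79  1.44  0.3   1.38 -1.33] 42.85566785443971 r,ang 82.31374981226061 40.50732896961378
[592.6 110.8 229.4] [0.9 0.3 0.  0. ] [ 0.3  0.4 -0.8  1.4  0.3  1.4 -1.3] [-0.2  0.5 -0.2]
vise_base [(array([527.9,  55.3,  -1.2]), 0.68, array([252.2, 239.1]))]
anvil [(array([585.9, 105.4,  58.8]), 0.94, array([251.1, 189.5]))]
pointer [(array([584.3,  -8. ,  33.4]), 0.56, array([329.8, 248.6]))]
mark45 [(array([580.4,  -4. ,  27.3]), 0.72, array([323.5, 246.7]))]
knob_grip [(array([546.3, 182.7,  79.1]), 0.6, array([155.4, 174.7])), (array([583.5,  -4.8,  33.3]), 0.44, array([327.1, 247.4]))]
```

View pics/w6.png

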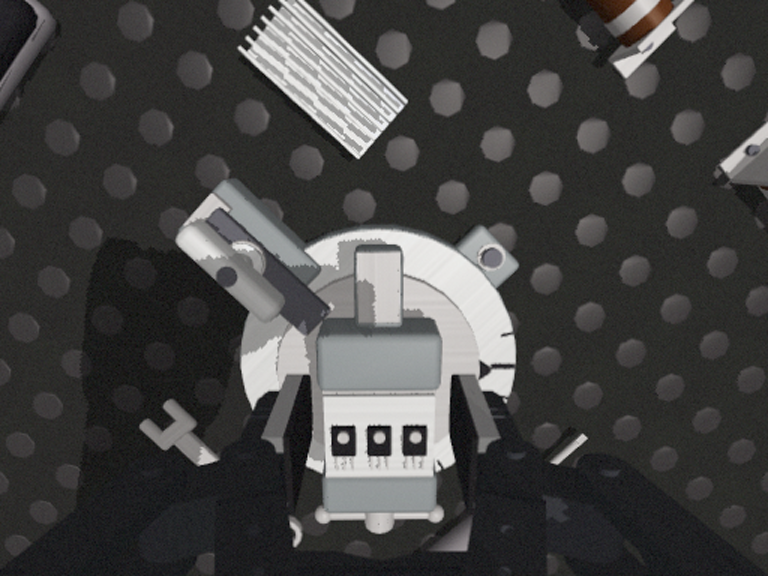

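```bash
python3 - <<'E'
from h import *
import pickle
d=pickle.load(open("w6.pkl","rb"));save(d,"w6c.png",(305,210,355,270),10)
E
```

```text
(no output)
```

View pics/w6c.png

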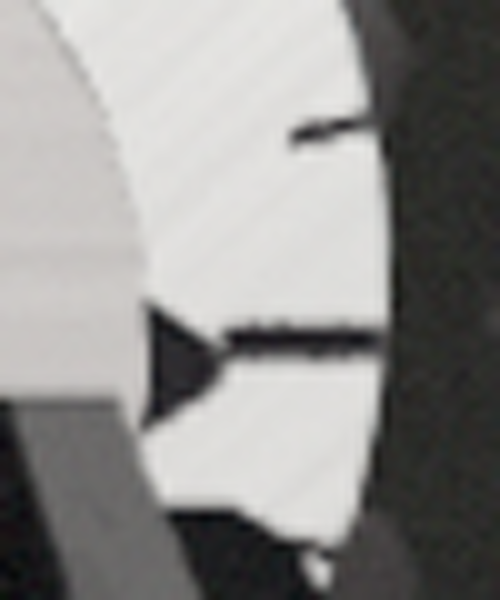

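```bash
python3 - <<'E'
from h import *
import pickle
np.set_printoptions(precision=2,suppress=True)
d=pickle.load(open("w6.pkl","rb"));f=lambda p:(p[0]/10+305-.45,p[1]/10+210-.45)
print(d["xyz"])
pt=atz(d,f((225,358)),29);m=atz(d,f((226,343)),22);n=atz(d,f((380,340)),22)
b1=atz(d,f((150,305)),29);b2=atz(d,f((148,428)),29)
c=np.array([530,57.3])
for q in(pt,m,n,b1,b2,(b1+b2)/2): print(q,np.degrees(np.arctan2(*(q[:2]-c)[::-1])),np.hypot(*(q[:2]-c)))
E
```

```text
[648.24 158.46 374.3 ]
[584.44  -5.1   29.  ] -48.89567911469447 82.80950639310547
[584.56  -7.24  22.  ] -49.79078631047578 84.51052767953723
[595.91 -20.49  22.  ] -49.72750211121855 101.96165856442043
[583.79   5.66  29.  ] -43.827861917702286 74.56551786552178
[572.81  -4.25  29.  ] -55.18110455543814 74.97778429499682
[578.3   0.7  29. ] -49.52018415994109 74.40497467323402
```

drive_tool:
  series:
    - [0.5,-0.03,0.03,0,-7]
    - [0.5,-0.06,0.055,0,-14]
    - [0.5,-0.09,0.08,0,-21]
    - [0.5,-0.12,0.105,0,-28]
    - [0.5,-0.137,0.124,0,-35]
    - [0.5,-0.137,0.124,0,-42]
    - [0.5,-0.137,0.124,0,-43]
    - [0.5,-0.137,0.124,0,-43]
    - [0.5,-0.137,0.124,0,-43]

```text
time_s: 14.85
tool_pos: [562.4, -73.9, 217.5]
tool_rot: [0.752, 0.66, 0.007, 0.001]
contact_force: [-1.3, 0.7, 0.6]
gripper_width: 42.9
```

```bash
python3 st.py;python3 look.py w7;  python3 - <<'E'
from h import *
import pickle
d=pickle.load(open("w7.pkl","rb"));p=proj(d,[584,-6,25]);print(p);x,y=int(p[0]),int(p[1])
print(x,y);save(d,"w7c.png",(x-30,max(y-30,0),x+30,y+30),10)
E
```

```text
14.85 [562.43 -73.89 217.52] yaw 82.55803006192079 [-1.29  0.71  0.62] [0.02 0.06 0.  ] [ 0.77  0.38 -0.89  1.54  0.3   1.35 -0.28] 42.93849356760111 r,ang 135.1345729391263 -76.11477309613281
[562.4 -73.9 217.5] [0.8 0.7 0.  0. ] [ 0.8  0.4 -0.9  1.5  0.3  1.4 -0.3] [-1.3  0.7  0.6]
vise_base [(array([530.1,  58.1,  -3.8]), 0.89, array([201.6,  40.8]))]
anvil []
pointer [(array([582.8,  -4.5,  34. ]), 0.57, array([263.7,  99.3]))]
mark45 [(array([580.7,  -4.8,  25.7]), 0.68, array([261.2,  99.8]))]
knob_grip []
[264.73888579 100.65626315]
264 100
```

View pics/w7.png

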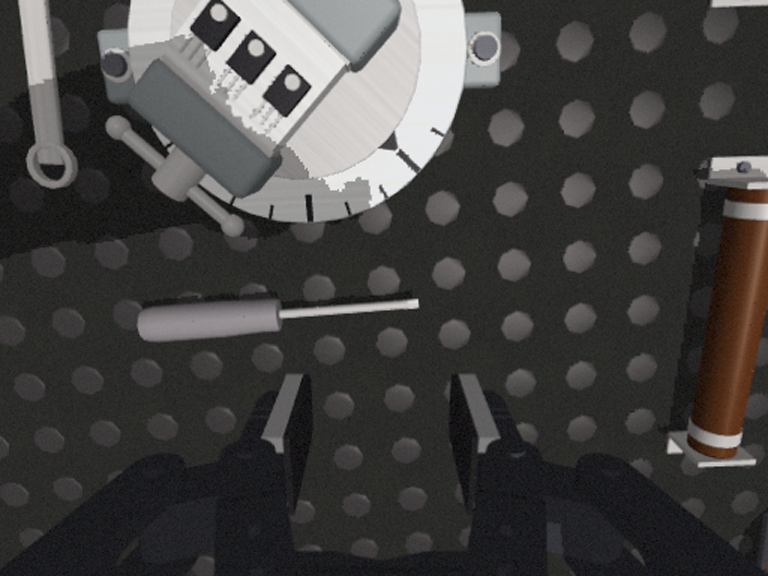

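View pics/w7c.png

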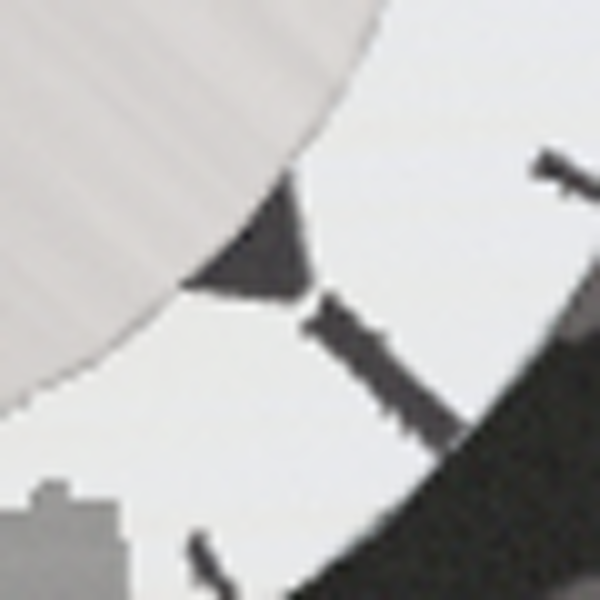

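```bash
python3 - <<'E'
from h import *
import pickle
np.set_printoptions(precision=2,suppress=True)
d=pickle.load(open("w7.pkl","rb"));f=lambda p:(p[0]/10+234-.45,p[1]/10+70-.45)
print(d["xyz"])
c=np.array([530,57.3])
for p,z in(((308,294),29),((318,312),22),((452,438),22),((288,172),29),((182,285),29)):
  q=atz(d,f(p),z); print(q,np.degrees(np.arctan2(*(q[:2]-c)[::-1])),np.hypot(*(q[:2]-c)))
E
```

```text
[570.33   1.56 361.06]
[583.66  -4.33  29.  ] -48.953758786895115 81.71285318216364
[584.69  -6.23  22.  ] -49.27347155581542 83.82954150156414
[596.22 -19.61  22.  ] -49.27343565076114 101.48978366321946
[583.11   6.79  29.  ] -43.56281526106503 73.29879779122506
[572.02  -2.01  29.  ] -54.68250638748696 72.68239618670337
```

drive_tool:
  series:
    - [0.7,0.04,-0.009,0,0]
    - [0.7,0.08,-0.018,0,0]
    - [0.7,0.12,-0.026,0,0]
    - [0.7,0.16,-0.035,0,0]
    - [0.7,0.2,-0.044,0,0]
    - [0.7,0.23,-0.05,0,0]
    - [0.7,0.249,-0.0533,0.02,0]
    - [0.7,0.249,-0.0533,0.05,0]
    - [0.7,0.249,-0.0533,0.06,0]
    - [0.7,0.249,-0.0533,0.06,0]

```text
time_s: 15.98
tool_pos: [541.2, 179.4, 157.0]
tool_rot: [0.751, 0.66, 0.005, 0.001]
contact_force: [-0.7, -0.4, -0.4]
gripper_width: 59.8
```

```bash
python3 st.py;python3 look.py w8
```

```text
15.9833 [541.17 179.42 156.96] yaw 82.66854947672903 [-0.74 -0.37 -0.42] [-0.03  0.06  0.02] [ 0.33  0.46 -0.93  1.61  0.39  1.26 -0.8 ] 59.790942658232325 r,ang 122.62871707740432 84.77457511991176
[541.2 179.4 157. ] [0.8 0.7 0.  0. ] [ 0.3  0.5 -0.9  1.6  0.4  1.3 -0.8] [-0.7 -0.4 -0.4]
vise_base [(array([530.2,  55.9,  -1.6]), 0.94, array([256.9, 297.5]))]
anvil [(array([588. , 105.8,  58.4]), 0.67, array([321.6, 279. ]))]
pointer []
mark45 [(array([581.8,  -2.6,  24.5]), 0.61, array([315.5, 356.3]))]
knob_grip [(array([543.5, 183.3,  75.2]), 0.57, array([255.4, 201.6]))]
```

View pics/w8.png

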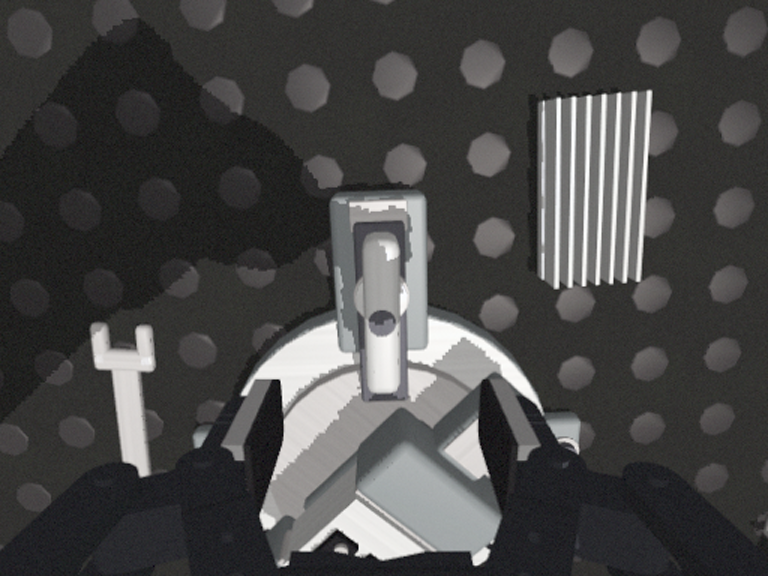

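drive_tool:
  series:
    - [0.7,0.0007,0.0007,0.03,0]
    - [0.7,0.0007,0.0007,0.06,0]
    - [0.7,0.0007,0.0007,0.078,0]
    - [0.7,0.0007,0.0007,0.088,0]
    - [0.7,0.0007,0.0007,0.088,0]
    - [0.7,0.0007,0.0007,0.088,0]
    - [0.7,0.0007,0.0007,0.088,0]

```text
time_s: 16.87
tool_pos: [546.8, 181.9, 75.0]
tool_rot: [0.751, 0.66, 0.009, 0.003]
contact_force: [-1.5, 0.6, 0.5]
gripper_width: 59.5
```

```bash
python3 st.py; python3 - <<'E'
from h import *
import pickle
d=pickle.load(open("w8.pkl","rb"));print(atz(d,(253.7,215),92.6),atz(d,(253.7,158),92.6),atz(d,(255.5,260),92.6))
E
```

```text
16.8667 [546.84 181.87  75.01] yaw 82.57347004129021 [-1.46  0.62  0.52] [ 0.    0.06 -0.09] [ 0.29  0.55 -0.88  1.69  0.47  1.1  -0.86] 59.536880515889635 r,ang 125.69958751805811 82.3014638503251
[541.71611904 179.91732307  92.6       ] [546.41392107 217.01278001  92.6       ] [538.84602251 147.52620088  92.6       ]
```

drive_tool:
  series:
    - [0.7,-0.0025,-0.0045,0.006,0]
    - [0.7,-0.0025,-0.0045,0.006,0]
    - [0.7,-0.0025,-0.0045,0.006,0]
    - [0.7,-0.0025,-0.0045,0.006,0]

```text
time_s: 17.2
tool_pos: [542.3, 180.0, 69.3]
tool_rot: [0.751, 0.66, 0.01, 0.003]
contact_force: [0.5, -0.3, 0.9]
gripper_width: 59.6
```

drive_tool:
  series:
    - [0,0,0,0,0]
    - [0,0,0,0,0]
    - [0,0,0,0,0]
    - [0,0,0,0,0]
    - [0,0,0,0,0]
    - [0,0,0,0,0]
  force: 60

```text
time_s: 17.7
tool_pos: [542.5, 180.0, 69.6]
tool_rot: [0.751, 0.66, 0.01, 0.004]
contact_force: [0.2, -1.6, 2.4]
gripper_width: 14.8
```

```bash
python3 st.py
```

```text
17.7 [542.5  180.03  69.58] yaw 82.56804395848322 [ 0.22 -1.56  2.4 ] [-0.1   0.24  0.06] [ 0.29  0.55 -0.88  1.71  0.47  1.09 -0.86] 14.778241521288075 r,ang 123.36263283877464 84.18645545365884
```

drive_tool:
  series:
    - [0,0,0,0.0003,6]
    - [0,0,0,0.0006,12]
    - [0,0,0,0.0009,18]
    - [0,0,0,0.0013,24]
    - [0,0,0,0.0016,30]
    - [0,0,0,0.0019,36]
    - [0,0,0,0.0022,42]
    - [0,0,0,0.0025,48]
    - [0,0,0,0.0028,54]
    - [0,0,0,0.0031,60]
    - [0,0,0,0.0034,66]
    - [0,0,0,0.0037,72]

```text
time_s: 18.7
tool_pos: [541.8, 180.7, 66.0]
tool_rot: [0.996, 0.09, 0.01, -0.003]
contact_force: [-2.5, 1.6, 4.1]
gripper_width: 15.0
```

```bash
python3 st.py
```

```text
18.7 [541.79 180.69  65.98] yaw 10.351306424362852 [-2.54  1.58  4.11] [-0.45  0.87  0.25] [ 0.11  0.47 -0.62  1.72  0.31  1.03 -2.01] 15.03626923632549 r,ang 123.95099290618549 84.54018347229302
```

drive_tool:
  series:
    - [0,0,0,0.0002,5]
    - [0,0,0,0.0005,9]
    - [0,0,0,0.0006,12]
    - [0,0,0,0.0007,14]
    - [0,0,0,0.0007,14]

```text
time_s: 19.12
tool_pos: [541.6, 181.0, 65.3]
tool_rot: [0.999, -0.032, 0.009, -0.004]
contact_force: [-0.1, 1.6, 2.8]
gripper_width: 14.9
```

```bash
python3 st.py
```

```text
19.1167 [541.6  180.96  65.33] yaw -3.689382157363981 [-0.12  1.65  2.8 ] [-0.61  0.27  0.05] [ 0.07  0.46 -0.57  1.73  0.28  1.02 -2.23] 14.945156260598262 r,ang 124.204429026692 84.6412578453955
```

drive_tool:
  series:
    - [0,0,0,0,2]
    - [0,0,0,0,3]
    - [0,0,0,0,3]

```text
time_s: 19.37
tool_pos: [541.6, 181.0, 65.2]
tool_rot: [0.998, -0.058, 0.009, -0.004]
contact_force: [1.1, 1.3, -0.4]
gripper_width: 15.0
```

```bash
python3 st.py
```

```text
19.3667 [541.57 181.05  65.25] yaw -6.634584234062865 [ 1.11  1.26 -0.39] [-0.67  0.1   0.44] [ 0.06  0.45 -0.56  1.73  0.28  1.02 -2.28] 14.983941054692497 r,ang 124.2876038863416 84.65811086565945
```

drive_tool:
  series:
    - [0,0,0,0,2]
    - [0,0,0,0,4]
    - [0,0,0,0,4]
    - [0,0,0,0,4]

```text
time_s: 19.7
tool_pos: [541.5, 181.2, 65.2]
tool_rot: [0.996, -0.091, 0.009, -0.004]
contact_force: [1.6, 1.0, 0.1]
gripper_width: 15.0
```

```bash
python3 st.py
```

```text
19.7 [541.49 181.15  65.2 ] yaw -10.421897214062303 [1.61 1.01 0.06] [-0.68  0.01  1.54] [ 0.05  0.45 -0.55  1.73  0.27  1.02 -2.34] 14.971860993555582 r,ang 124.38420991256248 84.69746795576286
```

drive_tool:
  series:
    - [1,0,0,0,0]
    - [1,0,0,0,0]
    - [1,0,0,0,0]
    - [1,0,0,0,0]
    - [1,0,0,0,0]
    - [1,0,0,-0.03,0]
    - [1,0,0,-0.07,0]
    - [1,0,0,-0.11,0]
    - [1,0,0,-0.115,0]
    - [1,0,0,-0.115,0]

```text
time_s: 20.53
tool_pos: [541.2, 181.3, 184.0]
tool_rot: [0.996, -0.091, 0.012, -0.005]
contact_force: [1.0, 0.4, -0.4]
gripper_width: 85.3
```

```bash
python3 st.py;python3 look.py w9;python3 - <<'E'
from h import *
import pickle
e=pickle.load(open("w9.pkl","rb"));save(e,"w9k.png",(190,135,310,255),5)
E
```

```text
20.5333 [541.21 181.28 183.96] yaw -10.437901930299017 [ 1.    0.44 -0.4 ] [ 0.05  0.09 -0.05] [ 0.09  0.33 -0.58  1.6   0.19  1.24 -2.28] 85.31680726450993 r,ang 124.48314200696085 84.83463510452775
[541.2 181.3 184. ] [ 1.  -0.1  0.  -0. ] [ 0.1  0.3 -0.6  1.6  0.2  1.2 -2.3] [ 1.   0.4 -0.4]
vise_base [(array([528.3,  57.8,  -0.5]), 0.57, array([380.9, 168.4]))]
anvil [(array([586.7, 103.4,  58.5]), 0.79, array([342.6, 120.4]))]
pointer [(array([584.6,  -6.3,  31.2]), 0.96, array([464.3,  98.1]))]
mark45 [(array([582.7,  -1.2,  24.9]), 0.78, array([454.2, 101.4]))]
knob_grip [(array([545.1, 182. ,  73.3]), 0.77, array([252.3, 193.5]))]
```

View pics/w9.png

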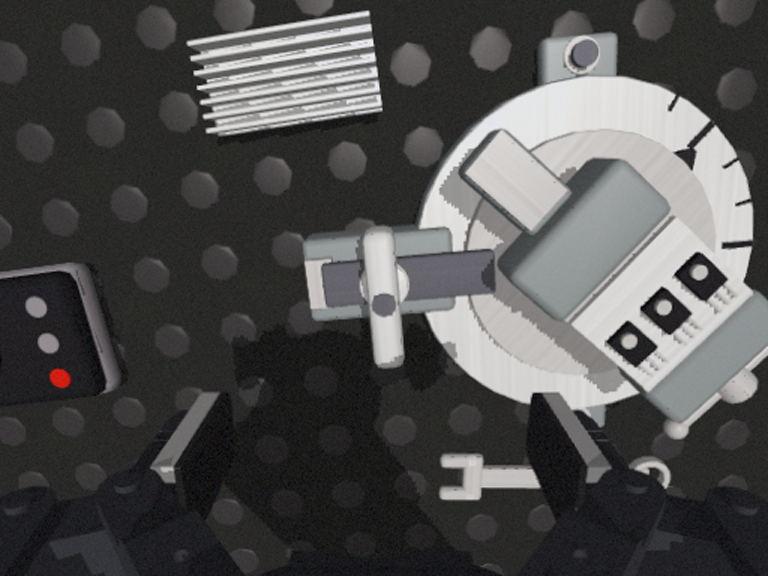

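View pics/w9k.png

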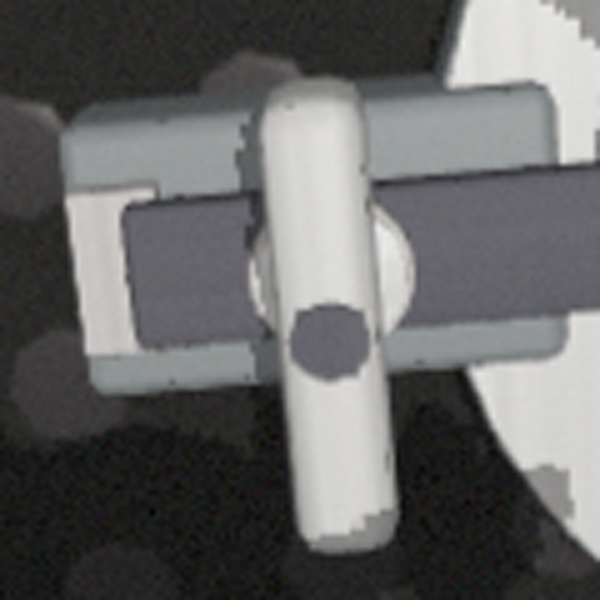

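```bash
python3 - <<'E'
from h import *
import pickle
e=pickle.load(open("w9.pkl","rb"));save(e,"w9c.png",(435,65,495,125),10)
E
```

```text
(no output)
```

View pics/w9c.png

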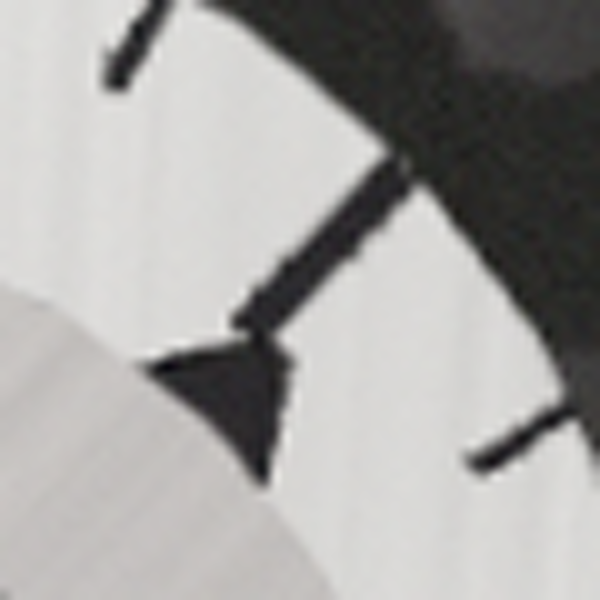

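```bash
python3 - <<'E'
from h import *
import pickle
np.set_printoptions(precision=2,suppress=True)
d=pickle.load(open("w9.pkl","rb"));f=lambda p:(p[0]/10+435-.45,p[1]/10+65-.45)
c=np.array([530,57.3])
for p,z in(((292,358),29),((257,325),22),((402,168),22),((145,370),29),((265,488),29)):
  q=atz(d,f(p),z); print(q,np.degrees(np.arctan2(*(q[:2]-c)[::-1])),np.hypot(*(q[:2]-c)))
s=manip.get_image("side");save(s,"side9.png",s=1.5)
for l in("screwdriver","wrench","spare_sink","multimeter","parts_tray"): print(l,[np.array(x["location"]) for x in manip.mark_of(s,l)[:1]])
E
```

```text
[582.59  -7.07  29.  ] -50.750301896697735 83.1240947993884
[585.18  -8.1   22.  ] -49.84513176133299 85.57402659565116
[596.21 -20.85  22.  ] -49.729999735507555 102.43012610148419
[583.74   5.45  29.  ] -43.97847486709243 74.67408087547494
[572.08  -4.57  29.  ] -55.78104520186259 74.82106770928642
screwdriver [array([ 488.1, -106. ,   -0.4])]
wrench [array([366.8,  86.2,  -0.9])]
spare_sink [array([667.6, 218.5,  -2.6])]
multimeter [array([542.9, 458.1,   0.6])]
parts_tray [array([ 573.2, -480.7,   -3.8])]
```

View pics/side9.png

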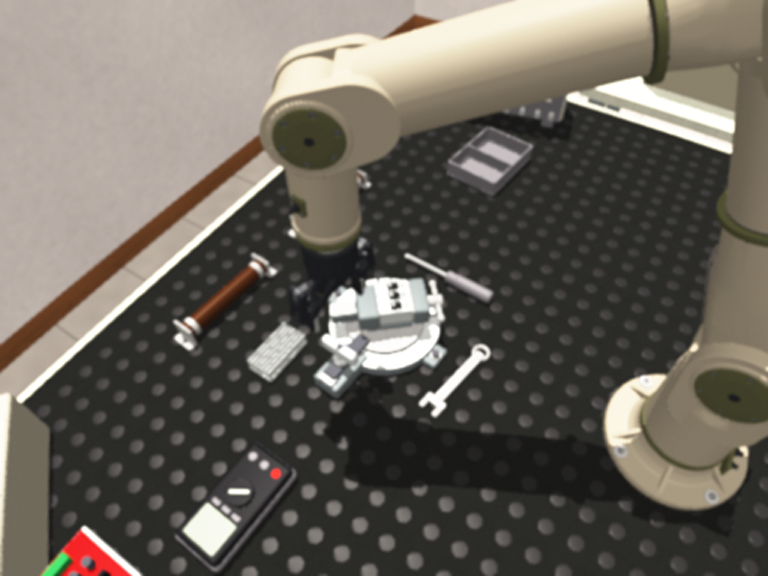

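drive_tool:
  series:
    - [1,0,0.03,-0.03,0]
    - [1,0,0.07,-0.03,0]
    - [1,0,0.11,-0.03,0]
    - [1,0,0.15,-0.03,0]
    - [1,0,0.176,-0.03,0]
    - [1,0,0.176,-0.03,0]
    - [1,0,0.176,-0.03,0]
    - [1,0,0.176,-0.03,0]

```text
time_s: 21.8
tool_pos: [507.0, 7.9, 208.3]
tool_rot: [0.996, -0.091, 0.009, -0.004]
contact_force: [-0.4, -0.0, -0.0]
gripper_width: 85.5
```

```bash
python3 look.py w10;  python3 - <<'E'
from h import *
import pickle
d=pickle.load(open("w10.pkl","rb"));p=proj(d,[584,-6,25]);x,y=int(p[0]),int(p[1])
print(x,y,d["xyz"]);save(d,"w10c.png",(x-30,max(y-30,0),x+30,y+30),10)
E
```

```text
[507.    7.9 208.3] [ 1.  -0.1  0.  -0. ] [ 0.4  0.2 -0.5  1.7  0.1  1.3 -1.9] [-0.4 -0.  -0. ]
vise_base [(array([532.4,  55.2,  -1.8]), 0.94, array([206. , 155.2]))]
anvil [(array([589.4, 104.1,  58.7]), 0.71, array([124.9, 111.4]))]
pointer [(array([585.6,  -8.1,  34.5]), 0.96, array([256.3,  91.3]))]
mark45 [(array([580. ,  -0.5,  25.8]), 0.59, array([249.3,  99.2]))]
knob_grip [(array([544.2, 183.3,  71.9]), 0.57, array([ 46.8, 182.4]))]
254 93 [580.63758631  -8.01795645 352.47368135]
```

View pics/w10c.png

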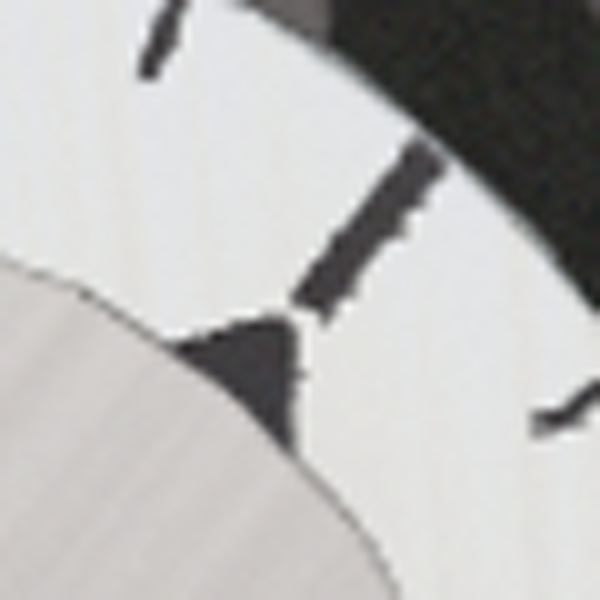

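```bash
python3 -c "
from bench import manip
print(manip.job_done())"
```

```text
the job is handed in; nothing more can be done
None
```

The vise now stands with its pointer on the 45-degree mark and is locked there. The job was handed in at about 22 s of the 72 s allowed.

**What I did:**
1. Loosened the clamp knob by 83 degrees, to about 1.5 rad, before touching the vise.
2. Gripped the anvil and swung the vise about 50 degrees anticlockwise, with little force.
3. Let go, checked the pointer, then tightened the knob until it met its stop. The moment there rose to about 1.5 N m while the knob no longer followed, and the bar ended square to the strap.

**Last checks:**
- **Pointer:** a picture taken straight above the mark after tightening shows the pointer tip in line with the mark.
- **Disagreement:** an earlier picture, also after tightening but from a slant, put the tip about 0.9 degrees past the mark. In that same picture the middle of the pointer's base agreed with the mark to about 0.1 degrees, so I took the tip reading as an error from the viewing angle.
- **Lock:** I did not push on the vise to test it. That it is locked rests on the knob reaching its stop and on the bar's position.
- **Other things on the bench:** in the last side picture the screwdriver, wrench, multimeter and tray were within about 5 mm of where they started, about the accuracy of the detections. The spare heat sink was not found in the first side picture, so I compared it with the first scene picture, which it matched within about 8 mm. None of them was touched.
- **Arm:** the fingers are open and clear of everything.

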